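# Compress the starter-shaft spring stack for its retaining ring

### The job

Thread the wide steel spacer down the upright shaft of the assembly fixture until it rests fully home on the sprung plunger, then thread the taller, narrower stop collar down on top of it. Push the collar down against the spring until the plunger meets its hard stop, so that the retaining-ring groove in the shaft stands clear, and finish still holding it pressed down there with the gripper, with firm but not brutal force. Leave the other things on the bench where they are.

Things in the scene. Friction and masses are not known exactly. Their poses are not given: they have to be found in the camera images.
- spacer_center (a point): Centre (half-way up) of the spacer: plain steel ring, outer diameter 44 mm, bore 19 mm, 16 mm high, about 0.15 kg, starts lying flat on the bench on one side of the fixture. z is its axis; either face may be up.
- collar_center (a point): Centre (half-way up) of the stop collar: plain steel ring, outer diameter 34 mm, bore 19 mm, 30 mm high, about 0.15 kg, starts standing on its flat end on the bench on the other side of the fixture. z is its axis; either end may be up.
- post_tip (a point): Top of the fixture's fixed upright shaft, on its axis, 110 mm above the bench. The shaft is 16 mm in diameter, its uppermost 10 mm taper to 6 mm; the retaining-ring groove is the dark line 91 to 93 mm above the bench. z points up. The fixture (100 x 90 x 12 mm steel plate with a round aluminium pot, 64 mm in diameter, whose top is 36 mm above the bench) is fixed to the bench.
- plunger_top (a point): Centre of the top face of the sprung plunger, a round steel flange, 36 mm in diameter and 6 mm thick, around the shaft on a spring; 54 mm above the bench at rest. Its underside is then 12 mm above the pot and lands on the pot at the hard stop. z points up.
- plunger (a joint): Travel of the plunger in m: 0 at rest (up), 0.012 at the hard stop (down). The spring pushes back with about 7 N at first and 15 N at the stop; the two rings' weight alone does not move it. It springs back when let go. It counts as at the stop above 0.0110. Do not press with more than 60 N.
- bearing: Bystander: larger steel bearing ring lying flat, outer diameter 62 mm, bore 30 mm, 16 mm high; origin at the centre of its underside.
- solenoid: Bystander: upright dull-gold solenoid can, 44 mm in diameter, 92 mm high with its terminals; origin at the centre of its underside.
- clamp_meter: Bystander: black clamp meter with yellow jaw, about 220 x 62 x 40 mm, lying on the bench; origin under the middle of its black case.
- screwdriver: Bystander: screwdriver, 190 mm long, lying at the right of the parts, pointing away from the robot; origin at its underside.
There are look-alikes about, which are no part of the job. Leave any blue or yellow look-alike of the part that bears spacer_center alone.

How it is judged (in metres and radians):
On the way, in this order (a step that is already met when the one before it is completed fails the run):
1. the spacer is threaded on the shaft and rests fully home on the plunger (horizontal distance between spacer_center and post_tip below 0.0035 m and z of spacer_center in the frame of plunger_top between 0.005 and 0.01 m and angle between the z axis of spacer_center and the z axis of post_tip, either way round below 0.08 rad), for 0.2 s.
2. the collar is threaded on the shaft and rests fully home on the spacer (all of step 1 and horizontal distance between collar_center and post_tip below 0.0035 m and z of collar_center in the frame of plunger_top between 0.027 and 0.0335 m and angle between the z axis of collar_center and the z axis of post_tip, either way round below 0.08 rad), for 0.1 s.
At the end, for the whole second after the job is handed in: Plunger held still at its stop (travel above 11 of 12 mm); spacer flat on the plunger and collar flat on the spacer (heights within 2 mm, axes within 3.5 mm of the shaft's and 0.08 rad); the gripper still touching the collar (over 3 N), which presses the spacer with 6 to 60 N (all of step 2 and value of joint plunger above 0.011 m and velocity of joint plunger between -0.01 and 0.01 m/s and contact force between collar and spacer between 6 and 60 N and contact force between any of the fingers, the arm and collar above 3 N); the arm keeps its last pose, push and grip.
It fails at once if a bystander is moved more than 30 mm (distance of any of bearing, solenoid, clamp_meter, screwdriver from where it was at the start of the episode above 0.03 m).
It fails at once if the stack is pressed with more than 60 N for a moment (contact force between collar and spacer above 60 N).
It also fails if it takes over 61 s, if anything falls off the work surface, if the arm or the gripper's body presses on something with over 40 N, if the wrist force passes 120 N, or if a joint passes its speed limit or range.

### The arm

A 6-joint arm with a two-finger parallel gripper is mounted at the origin on the work surface. World frame = base frame: x ahead of the robot, y to its left, z up, the work surface at z = 0. Lengths are in mm, angles in rad, forces in N, time in s.
With the tool pointing down it reaches from about 250 to 725 mm from the base axis. Payload 9.7 kg.
Tool frame: the origin (TCP) lies at the very end of the fingers, on their centre line; the grasp point (between the pads) lies env.tcp_to_grasp behind it (env.tcp_to_grasp is the distance from the TCP to the grasp point, in mm); z points along the fingers, y is the line along which they close (so a half turn about z gives the same grasp; the last joint's range is limited). The gripper opens to 85 mm and grips with 20 to 120 N. Pads are 22 mm wide; open, the fingers measure 114 mm over their backs; the gripper's body (76 mm by 85 mm) begins 54 mm behind the grasp point. The pads swing forward as they close: fully open they stand 13 mm farther back than shut.
Start: joints at [-1.331, 0.087, 0.176, 1.66, 0, 1.571], TCP at [130.627, -534.26, 231.284] pointing down, gripper open.
Joint ranges: [-3.13, 3.13], [-0.85, 1.81], [-1.15, 1.24], [-2.2, 2.28], [-1.44, 1.52], [-3.14, 3.14]. Speed limits (rad/s): [2.22, 2.22, 2.57, 3.14, 3.14, 3.14].

### API

Orientations are given as [roll, pitch, yaw] about the fixed x, y, z axes, in that order (R = Rz(yaw) Ry(pitch) Rx(roll)).
In Python, from rig import telemetry, optics, ticket, spot_in, mark_of, env gives the robot as it stands.
- The arm moves only by the tool drive_tool, never from a script. Its argument "rows" is a list of rows, each a list of 5 numbers: the opening, from 0 (shut) to 1 (fully open), then the shift along the world's x, y, z in mm, then the turn about the world's z in rad. A call has 1 to 8 rows; each row is the pose to reach, as a shift and turn from the pose commanded when the call began; what a row does not reach only later rows make up. A row lasts 1/10 s, in which the tool goes at most 50 mm and 8.59 degrees, less where a joint would pass 70% of its speed; a pose out of reach is approached as far as the arm can. A call with a gripper value outside its range is refused whole. The fingers move at their own pace and stop on an object; "squeeze" is the grip in N (left out, the last holds). Time passes only in rows, so rows that repeat a pose let the fingers close. It gives the time, the measured TCP pose, the force, the opening and the grip force at its end, in the units of the state.
- telemetry.sense(): the state, without advancing time (a new reading comes with each control period).
- optics.capture(name): name is "scene" or "top"; returns a dict with "image" (480x640x3 uint8, blue, green, red), "depth" (480x640 float32, mm along the optical axis (not along the pixel's ray), 0 where there is no reading), "fovy" (degrees; the focal length in pixels is half the picture's height over the tangent of half this angle, whatever the lens; pixels are square), "cx", "cy" (the principal point, pixels), "extrinsics" (4x4, takes a point from world to camera coordinates). Camera axes: x right, y up, looking along -z (the intrinsics and any distortion apply to the point x, -y, -z); pixel columns grow to the right and rows downward; lengths in mm; the calibration is good to about 2 mm. A picture is of the moment at which its call begins.
- ticket.job_done(): hands the job in; it is judged then, once.
Trained networks look in a picture, given as the dict that the camera call returned (one of the last four; its "shot" number tells which), for a name from the list of things; names that differ only in an ending like _2 or _b are one class to them, and where a whole thing is asked for, a point or a joint stands for the part that bears it (a point fixed in the world has none). Each returns a list of dicts, best first, with "conf" (0 to 1); they miss things now and then, are a little off and sometimes report something else, mostly with a low value. They report only what shows in the picture. A call takes as long as a camera call. They do not tell look-alikes from the thing itself.
- spot_in(label, picture): "xyz" ([x, y, z] in mm, in the coordinates of the camera as it stood for that picture, good to about 4 mm: the middle of the surface that is visible of it).
- mark_of(label, picture): "xyz" ([x, y, z] in mm, in the coordinates of the camera as it stood for that picture, good to about 4 mm: a listed point, or the origin of a listed thing).
The state is a dict: "time": time; "joints": joint angles; "joint_vel": joint speeds; "joint_torque": joint torques, N m; "position": TCP position; "eef_rot": TCP orientation; "ft_force": force on the tool from outside, world axes, zero at the start; "wrist_torque": the same for the moment, N m; "grip_width": opening from 0.0 (shut) to 1.0 (fully open); "gripper_force": force on a finger pad.
Only numpy, scipy, OpenCV 4.12 (cv2) and the standard library are available. Lean on these libraries where they do the work, as an engineer would, in place of code of your own. Each camera call takes 0.05 s, during which the arm holds its last target. There are 200 camera calls.

## Working session

There is one attempt and no reset: what is moved stays moved. The work goes in short steps, Python scripts to look and compute and a tool call to move; the robot and the scene stay as the last step left them, time stands still between calls to the robot, and variables do not carry over. Pictures are saved under pics/ and viewed, at most 10 in all, crops included, and the job is handed in when it is done.

Besides the shell and the picture viewer there is one more tool, called after "Request:" by a JSON object that holds its "api" and its "payload". drive_tool: Moves the arm, as the interface text tells. Its arguments: {"type":"object","properties":{"rows":{"type":"array"},"squeeze":{"type":"number"}},"required":["rows"]}

```bash
mkdir -p pics; cat > h.py <<'E'
import numpy as np, cv2
from rig import telemetry, optics, ticket, spot_in, mark_of, env
def w(p,c):
    return (np.linalg.inv(p["extrinsics"])@np.r_[c,1])[:3]
def pix(p,uv,d=None):
    u,v=uv; f=240/np.tan(np.radians(p["fovy"])/2)
    if d is None: d=p["depth"][int(v),int(u)]
    return w(p,[(u-p["cx"])/f*d,-(v-p["cy"])/f*d,-d])
def proj(p,x):
    c=p["extrinsics"]@np.r_[x,1]; f=240/np.tan(np.radians(p["fovy"])/2)
    return np.array([p["cx"]+f*c[0]/-c[2], p["cy"]-f*c[1]/-c[2]])
E
python3 - <<'E'
from h import *
print(env.tcp_to_grasp,[a for a in dir(env) if a[0]!='_'])
for n in("scene","top"):
    p=optics.capture(n); cv2.imwrite(f"pics/{n}1.png",p["image"])
    print(n,p["fovy"],p["cx"],p["cy"],[k for k in p],np.linalg.inv(p["extrinsics"]).round(2).tolist())
    for l in("spacer_center","collar_center","post_tip","plunger_top"):
        for r in mark_of(l,p)[:4]:
            x=w(p,r["xyz"]); print(l,round(r["conf"],2),x.round(1),proj(p,x).round())
print(telemetry.sense())
E
```

```text
18.700000000000003 ['IKError', 'tcp_to_grasp']
scene 47.53230947145646 317.13016041119914 243.8294976361062 ['image', 'depth', 'fovy', 'cx', 'cy', 'extrinsics', 'shot'] [[0.78, -0.48, 0.4, 1031.04], [0.63, 0.6, -0.5, -571.76], [-0.0, 0.64, 0.77, 1023.93], [0.0, 0.0, 0.0, 1.0]]
spacer_center 0.85 [ 495.6 -219.9    8. ] [227. 328.]
spacer_center 0.82 [ 580.9 -209.    12.4] [260. 345.]
spacer_center 0.62 [ 451.9 -309.    10. ] [182. 345.]
spacer_center 0.61 [ 407.6 -206.8   10.2] [203. 302.]
collar_center 0.74 [533.4 208.7  24.5] [359. 216.]
post_tip 0.57 [532.7 -41.  111.3] [292. 255.]
plunger_top 0.44 [535.1 -40.   60.6] [294. 270.]
top 53.98197746278934 319.89293286089935 236.15655392740854 ['image', 'depth', 'fovy', 'cx', 'cy', 'extrinsics', 'shot'] [[-0.0, 1.0, -0.07, 481.23], [-1.0, -0.0, -0.01, 31.33], [-0.01, 0.07, 1.0, 1311.61], [0.0, 0.0, 0.0, 1.0]]
spacer_center 0.72 [ 579.9 -205.1    3.5] [409. 232.]
spacer_center 0.7 [ 493.9 -221.     9.9] [415. 263.]
spacer_center 0.7 [ 411.2 -203.1    3.8] [409. 293.]
spacer_center 0.54 [ 448.6 -305.8    5.7] [446. 280.]
post_tip 0.79 [531.6 -36.7 107.2] [350. 248.]
plunger_top 0.48 [534.9 -34.6  51.9] [348. 248.]
{'time': 0.5, 'joints': array([-1.33101889e+00,  8.69317475e-02,  1.75872520e-01,  1.65980578e+00,
       -1.96267191e-05,  1.57078964e+00]), 'joint_vel': array([ 1.49363898e-03, -2.77789275e-05,  2.17470913e-03,  1.93799098e-04,
       -2.56978579e-04,  1.04985191e-03]), 'joint_torque': array([-2.71374784e-04, -5.19644952e+01,  4.64548087e+01,  1.65186990e-03,
       -1.79079808e-05,  1.30379709e-05]), 'position': array([ 130.60911642, -534.25406909,  231.25259824]), 'eef_rot': array([-3.14152397e+00,  1.96262595e-05,  2.39784128e-01]), 'ft_force': array([-0.45638546,  0.3954851 , -0.68477419]), 'wrist_torque': array([ 0.03468972,  0.04025725, -0.03294983]), 'gripper_force': 0.0, 'grip_width': 0.9995031070549836}
```

View pictures.

View pics/scene1.png

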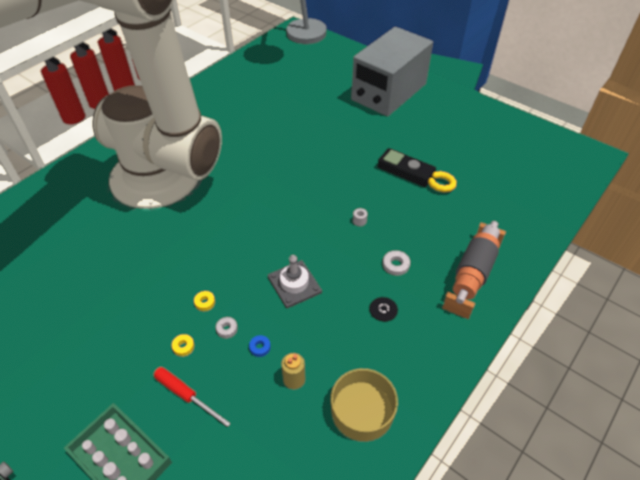

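View pics/top1.png

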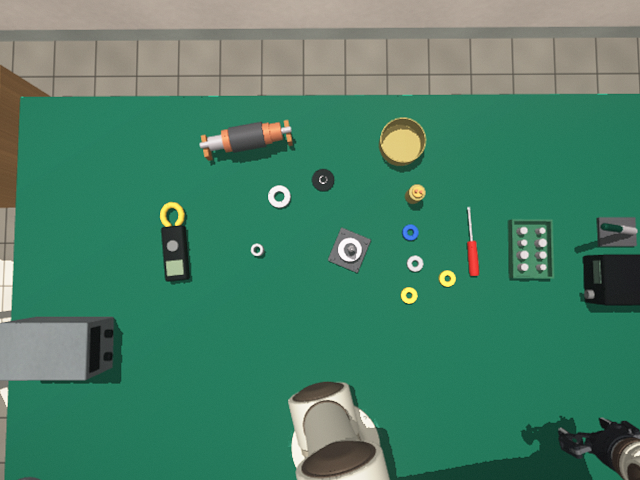

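```bash
python3 - <<'E'
import cv2
a=cv2.imread("pics/scene1.png")[270:390,140:320]; b=cv2.imread("pics/top1.png")[205:315,370:490]
a=cv2.resize(a,(480,320),interpolation=2); b=cv2.resize(b,(316,290),interpolation=2)
b=cv2.copyMakeBorder(b,0,30,0,0,0)
cv2.imwrite("pics/crop1.png",cv2.hconcat([a,b]))
E
```

```text
(no output)
```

View pics/crop1.png

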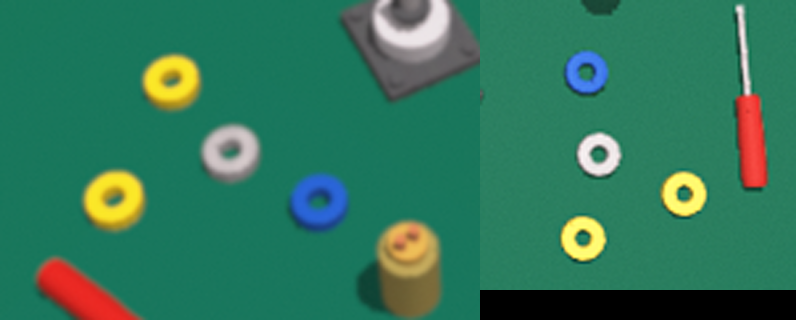

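Candidates: yellow rings scene (204,301) and (182,345), blue ring (260,345), bearing (397,262), and the plain grey ring (227,328). The crop confirms that the grey one is the spacer, top (415,263). The collar is the small tall ring at scene (360,216), top (257,250). The fixture is at (294,275), top (350,248).

```bash
cat >> h.py <<'E'
def cloud(p):
    f=240/np.tan(np.radians(p["fovy"])/2); d=p["depth"]
    v,u=np.mgrid[0:480,0:640]
    c=np.stack([(u-p["cx"])/f*d,-(v-p["cy"])/f*d,-d,np.ones_like(d)],-1)
    return (c@np.linalg.inv(p["extrinsics"]).T)[...,:3]
def mid(X,m):
    q=X[m][:,:2]; return ((q.min(0)+q.max(0))/2).round(1),q.mean(0).round(1),m.sum()
def near(X,xy,r,z0,z1):
    return (np.hypot(X[...,0]-xy[0],X[...,1]-xy[1])<r)&(X[...,2]>z0)&(X[...,2]<z1)
E
python3 - <<'E'
from h import *
for n in("scene","top"):
    p=optics.capture(n); X=cloud(p)
    for nm,xy,zs in(("spacer",(495,-220),(11,25)),("collar",(533,209),(24,45)),("shaft",(532,-38),(66,130)),("flange",(533,-38),(46,62)),("pot",(533,-38),(30,44))):
        m=near(X,xy,45,*zs)
        if m.sum(): print(n,nm,*mid(X,m),"z",np.percentile(X[m][:,2],[5,50,95]).round(1), "span",np.ptp(X[m][:,:2],axis=0).round())
    # colour: spacer & collar mask
    im=p["image"]; hsv=cv2.cvtColor(im,cv2.COLOR_BGR2HSV)
    for nm,xy,z in(("spacer",(495,-220),16),("collar",(533,209),30)):
        u,v=proj(p,[*xy,z]).round().astype(int); s=np.s_[v-18:v+19,u-18:u+19]
        m=((hsv[s][...,1]<70)&(im[s][...,1]>90)).astype(np.uint8)
        n_,lab,st,c=cv2.connectedComponentsWithStats(m); k=1+np.argmax(st[1:,4])
        cc=cv2.findContours((lab==k).astype(np.uint8),0,1)[0][0]
        cu,cv_=cv2.fitEllipse(cc)[0]; uv=(cu+u-18,cv_+v-18)
        O=np.linalg.inv(p["extrinsics"])[:3,3]; a=pix(p,uv,1000.)
        for zz in ((z/2,z) ): print(n,nm,"col",np.round(uv,1),zz,(O+(a-O)*(zz-O[2])/(a[2]-O[2])).round(1),st[k])
E
```

```text
scene spacer [ 495.5 -220.1] [ 496.2 -221.3] 265 z [12.8 17.5 20.9] span [44. 45.]
scene collar [534.2 212.6] [534.7 211.3] 106 z [25.5 31.  34.3] span [31. 34.]
scene shaft [534.  -41.3] [535.9 -43.2] 110 z [ 69.   91.5 109. ] span [16. 18.]
scene flange [532.9 -39.7] [536.3 -44.1] 134 z [51.7 55.6 59.4] span [35. 36.]
scene pot [533.7 -40.4] [539.7 -47. ] 366 z [32.4 37.3 41.4] span [64. 66.]
scene spacer col [226.2 327. ] 8.0 [ 492.4 -220.1    8. ] [  7   9  21  21 358]
scene spacer col [226.2 327. ] 16 [ 496.7 -222.9   16. ] [  7   9  21  21 358]
scene collar col [359.8 216.3] 15.0 [531.4 215.6  15. ] [ 12  12  15  18 220]
scene collar col [359.8 216.3] 30 [538.9 203.9  30. ] [ 12  12  15  18 220]
top spacer [ 492.9 -218.2] [ 493.2 -217.6] 159 z [11.7 15.4 19.3] span [41. 42.]
top collar [531.9 215.1] [531.3 214.7] 85 z [25.2 29.6 33.7] span [30. 32.]
top shaft [530.2 -37.2] [530.5 -37.1] 37 z [ 76.6 101.4 110. ] span [14. 14.]
top flange [531.6 -37.9] [530.5 -36.9] 102 z [49.1 52.7 57.8] span [32. 35.]
top pot [531.  -37.6] [529.9 -37.2] 285 z [31.4 35.5 39.8] span [62. 60.]
top spacer col [414.7 263.2] 8.0 [ 493.9 -220.     8. ] [ 10  10  17  17 193]
top spacer col [414.7 263.2] 16 [ 493.8 -218.5   16. ] [ 10  10  17  17 193]
top collar col [256.8 249.3] 15.0 [532.9 215.1  15. ] [ 11  12  13  13 107]
top collar col [256.8 249.3] 30 [532.3 212.9  30. ] [ 11  12  13  13 107]
```

Request:
{"api": "drive_tool", "payload": {"rows": [[1, 50, 0, 0, -0.15], [1, 100, 40, 0, -0.24], [1, 150, 90, 0, -0.24], [1, 190, 130, 0, -0.24], [1, 230, 170, 0, -0.24], [1, 270, 220, 0, -0.24], [1, 310, 265, 0, -0.24], [1, 360, 310, -30, -0.24]]}}

```text
time: 1.4
position: [426.8, -288.7, 222.3]
eef_rot: [3.14, -0.002, -0.0]
ft_force: [0.7, -0.3, 0.1]
grip_width: 0.999
gripper_force: 0.0
```

Request:
{"api": "drive_tool", "payload": {"rows": [[1, 30, 30, -20, 0], [1, 60, 60, -60, 0], [0.75, 67, 69, -100, 0], [0.75, 67, 69, -140, 0], [0.75, 67, 69, -140, 0], [0.75, 67, 69, -140, 0]]}}

```text
time: 2.0
position: [492.2, -221.3, 81.8]
eef_rot: [-3.141, 0.0, -0.0]
ft_force: [-0.1, -0.7, 1.4]
grip_width: 0.751
gripper_force: 0.0
```

Request:
{"api": "drive_tool", "payload": {"rows": [[0.75, 2, 2, -40, 0], [0.75, 2, 2, -65, 0], [0.75, 2, 2, -77, 0], [0.75, 2, 2, -77, 0], [0.4, 2, 2, -77, 0], [0.4, 2, 2, -77, 0], [0.4, 2, 2, -77, 0], [0.4, 2, 2, -77, 0]], "squeeze": 30}}

```text
time: 2.8
position: [495.7, -220.2, 6.7]
eef_rot: [3.14, -0.003, -0.001]
ft_force: [-2.0, -0.8, 7.0]
grip_width: 0.498
gripper_force: 29.6
```

Request:
{"api": "drive_tool", "payload": {"rows": [[0.4, 0, 0, 0, 0], [0.7, 0, 0, 0, 0], [0.7, 0, 0, 0, 0], [0.7, 0, 0, 0, 0.15], [0.7, 0, 0, 0, 0.3], [0.7, 0, 0, 0, 0.45], [0.7, 0, 0, 0, 0.6], [0.7, 0, 0, 0, 0.75]]}}

```text
time: 3.6
position: [494.6, -219.3, 4.3]
eef_rot: [3.141, -0.0, 0.756]
ft_force: [-0.3, 0.0, -0.0]
grip_width: 0.703
gripper_force: 0.0
```

Request:
{"api": "drive_tool", "payload": {"rows": [[0.7, 0, 0, 0, 0.15], [0.7, 0, 0, 0, 0.3], [0.7, 0, 0, 0, 0.45], [0.7, 0, 0, 0, 0.6], [0.7, 0, 0, 0, 0.75], [0.7, 0, 0, 0, 0.82], [0.7, 0, 0, 0, 0.82]]}}

```text
time: 4.3
position: [494.6, -219.3, 4.3]
eef_rot: [3.141, 0.0, 1.571]
ft_force: [-0.6, -0.5, 0.2]
grip_width: 0.7
gripper_force: 0.0
```

Request:
{"api": "drive_tool", "payload": {"rows": [[0.4, 0, 0, 0, 0], [0.4, 0, 0, 0, 0], [0.4, 0, 0, 0, 0], [0.4, 0, 0, 0, 0], [0.4, 0, 0, 0, 0]], "squeeze": 50}}

```text
time: 4.8
position: [494.6, -219.4, 4.6]
eef_rot: [3.141, 0.0, 1.568]
ft_force: [-2.3, 1.0, 5.2]
grip_width: 0.482
gripper_force: 50.6
```

Request:
{"api": "drive_tool", "payload": {"rows": [[0.4, 0, 0, 30, 0], [0.4, 0, 0, 70, 0], [0.4, 0, 0, 110, 0], [0.4, 0, 0, 140, 0], [0.4, 0, 0, 140, 0], [0.4, 0, 0, 140, 0]]}}

```text
time: 5.4
position: [494.6, -219.3, 144.0]
eef_rot: [3.141, 0.0, 1.569]
ft_force: [0.2, 0.5, -1.7]
grip_width: 0.48
gripper_force: 51.6
```

Request:
{"api": "drive_tool", "payload": {"rows": [[0.4, 10, 45, 0, 0], [0.4, 20, 90, 0, 0], [0.4, 29, 135, 0, 0], [0.4, 38, 170, -5, 0], [0.4, 38, 180, -15, 0], [0.4, 38, 180, -15, 0], [0.4, 38, 180, -15, 0], [0.4, 38, 180, -15, 0]]}}

```text
time: 6.2
position: [532.2, -40.4, 128.8]
eef_rot: [-3.141, 0.0, 1.568]
ft_force: [0.6, -0.6, -1.2]
grip_width: 0.484
gripper_force: 51.6
```

```bash
python3 - <<'E'
from h import *
print(telemetry.sense()["position"].round(2))
p=optics.capture("scene"); X=cloud(p)
u,v=proj(p,[532.5,-39,115]).round().astype(int)
cv2.imwrite("pics/hand1.png",cv2.resize(p["image"][v-60:v+60,u-75:u+75],(750,600),interpolation=2))
print(u,v)
for l in("spacer_center","post_tip"):
    for r in mark_of(l,p)[:2]: print(l,r["conf"],w(p,r["xyz"]).round(1))
E
```

```text
[532.19 -40.45 128.78]
293 254
spacer_center 0.89 [ 580.9 -208.3   11.9]
spacer_center 0.68 [533.  -43.8 137.1]
post_tip 0.82 [527.9 -38.1 111.4]
```

View pics/hand1.png

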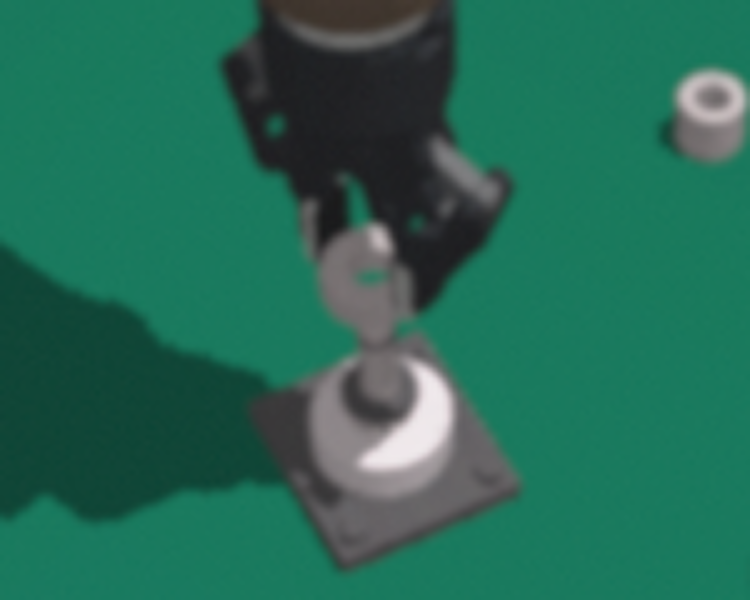

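The picture shows the spacer in the fingers at about (370,280) in the crop, looking possibly tilted about the finger axis. I'll check that with depth.

```bash
python3 - <<'E'
from h import *
p=optics.capture("scene"); X=cloud(p); im=p["image"]
m=near(X,(532,-42),32,112,165)
# ring patch in crop: px approx x 320..400,y 235..335 -> /5 + (218,194)
v,u=np.nonzero(m)
for a,b,r in ((u,v,X[v,u]),):
    s=(a>=280)&(a<=300)&(b>=238)&(b<=264)
    for vv in range(238,266,2):
        print(vv,[ "%d,%d,%d|%d"%(*X[vv,uu],im[vv,uu].mean()) if m[vv,uu] else "-" for uu in range(280,302,3)])
E
```

```text
238 ['507,-48,156|82', '512,-44,156|27', '513,-36,150|30', '-', '-', '-', '-', '-']
240 ['508,-50,153|82', '512,-45,150|29', '511,-35,141|65', '517,-32,142|104', '520,-26,140|163', '527,-24,143|114', '-', '-']
242 ['508,-50,146|86', '511,-44,142|59', '516,-41,144|109', '520,-35,141|112', '526,-33,143|155', '531,-28,142|157', '-', '-']
244 ['507,-50,138|89', '513,-47,140|98', '519,-44,142|115', '522,-38,138|111', '525,-32,135|121', '534,-33,142|128', '-', '-']
246 ['-', '517,-51,140|109', '521,-47,140|114', '523,-40,134|106', '527,-34,132|110', '531,-30,131|99', '-', '-']
248 ['-', '520,-55,140|112', '527,-53,144|115', '522,-39,127|100', '-', '-', '558,-50,164|95', '-']
250 ['-', '522,-57,137|111', '530,-57,143|115', '534,-52,141|107', '538,-47,140|98', '544,-44,141|102', '557,-49,156|103', '561,-45,155|44']
252 ['-', '525,-61,136|105', '533,-60,142|116', '539,-57,143|114', '542,-52,141|113', '547,-48,141|112', '560,-53,155|103', '562,-47,151|46']
254 ['-', '523,-60,127|100', '535,-63,139|112', '542,-61,142|115', '545,-55,139|115', '550,-51,139|112', '558,-51,145|103', '563,-47,145|50']
256 ['-', '-', '534,-62,131|108', '541,-60,135|111', '545,-56,134|112', '549,-51,132|111', '555,-49,134|104', '560,-45,134|74']
258 ['-', '-', '-', '541,-61,128|107', '548,-59,133|113', '550,-53,128|111', '-', '-']
260 ['-', '-', '-', '-', '-', '-', '-', '-']
262 ['-', '-', '-', '-', '-', '-', '-', '-']
264 ['-', '-', '-', '-', '-', '-', '-', '-']
```

```bash
python3 - <<'E'
from h import *
print(telemetry.sense()["position"].round(2))
for n in("scene","top"):
    p=optics.capture(n); X=cloud(p); g=p["image"].mean(-1)
    m=near(X,(532,-42),32,118,146)&(g>60)
    q=X[m]; print(n,m.sum(),mid(X,m),np.ptp(q,axis=0).round(1),q.max(0).round(1),q.min(0).round(1))
    m=near(X,(532,-40),45,30,44); print("pot",mid(X,m),np.ptp(X[m],axis=0).round())
    m=near(X,(532,-40),15,70,112); print("shaft",mid(X,m))
E
```

```text
[532.48 -40.15 129.23]
scene 265 (array([532.2, -42.5]), array([532.4, -47.3]), np.int64(265)) [63.  42.6 20.8] [563.7 -21.2 146. ] [500.7 -63.8 125.2]
pot (array([532.8, -40.6]), array([539.6, -47.3]), np.int64(363)) [63. 65. 13.]
shaft (array([535.4, -41.4]), array([536.7, -44.4]), np.int64(76))Traceback (most recent call last):
  File "<stdin>", line 6, in <module>
  File "h.py", line 18, in mid
    q=X[m][:,:2]; return ((q.min(0)+q.max(0))/2).round(1),q.mean(0).round(1),m.sum()
                           ~~~~~^^^
    return umr_minimum(a, axis, None, out, keepdims, initial, where)
ValueError: zero-size array to reduction operation minimum which has no identity
```

Request:
{"api": "drive_tool", "payload": {"rows": [[0.4, 0, 0.5, 0, 0], [0.4, 0, 0.5, -8, 0], [0.4, 0, 0.5, -15, 0], [0.4, 0, 0.5, -22, 0], [0.4, 0, 0.5, -27, 0], [0.4, 0, 0.5, -27, 0], [0.4, 0, 0.5, -27, 0]]}}

```text
time: 7.2
position: [532.4, -38.7, 101.9]
eef_rot: [-3.141, 0.0, 1.57]
ft_force: [-0.6, 0.3, -1.2]
grip_width: 0.48
gripper_force: 51.6
```

Request:
{"api": "drive_tool", "payload": {"rows": [[0.4, 0, 0, -7, 0], [0.4, 0, 0, -14, 0], [0.4, 0, 0, -21, 0], [0.4, 0, 0, -28, 0], [0.4, 0, 0, -35, 0], [0.4, 0, 0, -40, 0], [0.4, 0, 0, -40, 0], [0.4, 0, 0, -40, 0]]}}

```text
time: 8.0
position: [532.5, -38.8, 62.0]
eef_rot: [-3.142, -0.0, 1.57]
ft_force: [-0.7, 1.0, -1.9]
grip_width: 0.479
gripper_force: 51.6
```

Free on the shaft with no side force. Next I lower it to contact and release.

Request:
{"api": "drive_tool", "payload": {"rows": [[0.4, 0, 0, -2, 0], [0.4, 0, 0, -3.5, 0], [0.4, 0, 0, -3.5, 0], [0.4, 0, 0, -3.5, 0]]}}

```text
time: 8.4
position: [532.6, -38.8, 58.7]
eef_rot: [3.141, 0.0, 1.57]
ft_force: [0.0, 0.5, -0.1]
grip_width: 0.484
gripper_force: 51.7
```

Request:
{"api": "drive_tool", "payload": {"rows": [[0.8, 0, 0, 0, 0], [0.8, 0, 0, 0, 0], [0.8, 0, 0, 0, 0], [0.8, 0, 0, 40, 0], [0.8, 0, 0, 85, 0], [0.8, 0, 25, 115, 0], [0.8, 0, 70, 115, 0], [0.8, 0, 120, 115, 0]]}}

```text
time: 9.2
position: [533.1, 81.8, 174.9]
eef_rot: [3.139, -0.0, 1.567]
ft_force: [1.8, 0.9, -0.9]
grip_width: 0.799
gripper_force: 0.0
```

```bash
python3 - <<'E'
from h import *
print(telemetry.sense()["position"].round(2))
p=optics.capture("scene"); X=cloud(p)
m=near(X,(532.5,-40),45,62,78); print("spacer",mid(X,m),np.percentile(X[m][:,2],[5,50,90]),np.ptp(X[m],axis=0).round(1))
u,v=proj(p,[532.5,-39,80]).round().astype(int)
cv2.imwrite("pics/placed.png",cv2.resize(p["image"][v-40:v+40,u-50:u+50],(500,400),interpolation=2))
E
```

```text
[533.05  81.84 174.94]
spacer (array([533.9, -39.5]), array([538.2, -43.8]), np.int64(234)) [63.32957429 70.94884911 73.94170513] [44.1 44.6 15.5]
```

View pics/placed.png

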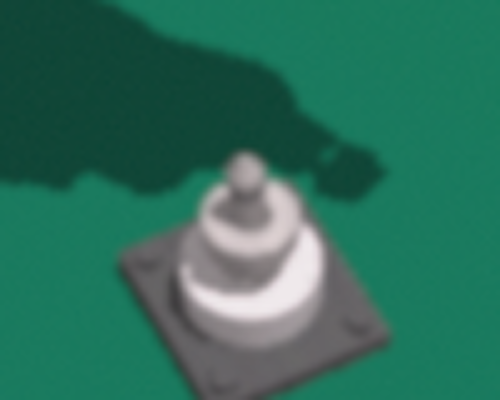

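The spacer is seated flat on the plunger at crop (250,215), with its top at about 70 mm. Next is the collar.

Request:
{"api": "drive_tool", "payload": {"rows": [[0.75, 0, 45, 0, 0], [0.75, 0, 90, -20, 0], [0.75, 0, 125, -60, 0], [0.75, 0, 132, -100, 0], [0.75, 0, 132, -100, 0], [0.75, 0, 132, -100, 0]]}}

```text
time: 9.85
position: [532.1, 212.8, 73.9]
eef_rot: [-3.14, 0.001, 1.57]
ft_force: [0.1, 1.0, 0.4]
grip_width: 0.753
gripper_force: 0.0
```

Request:
{"api": "drive_tool", "payload": {"rows": [[0.75, 0.5, 1, -30, 0], [0.75, 0.5, 1, -55, 0], [0.75, 0.5, 1, -62, 0], [0.75, 0.5, 1, -62, 0], [0.2, 0.5, 1, -62, 0], [0.2, 0.5, 1, -62, 0], [0.2, 0.5, 1, -62, 0], [0.2, 0.5, 1, -62, 0]], "squeeze": 20}}

```text
time: 10.65
position: [534.0, 214.4, 13.7]
eef_rot: [3.139, -0.001, 1.57]
ft_force: [-1.1, -2.3, 6.5]
grip_width: 0.393
gripper_force: 19.3
```

Request:
{"api": "drive_tool", "payload": {"rows": [[0.65, 0, 0, 0, 0], [0.65, 0, 0, 0, 0], [0.65, 0, 0, 0, 0], [0.65, 0, 0, 0, -0.15], [0.65, 0, 0, 0, -0.3], [0.65, 0, 0, 0, -0.45], [0.65, 0, 0, 0, -0.6], [0.65, 0, 0, 0, -0.75]]}}

```text
time: 11.45
position: [532.9, 214.2, 11.4]
eef_rot: [-3.141, 0.0, 0.814]
ft_force: [0.2, -0.1, 0.2]
grip_width: 0.646
gripper_force: 0.0
```

Request:
{"api": "drive_tool", "payload": {"rows": [[0.65, 0, 0, 0, -0.15], [0.65, 0, 0, 0, -0.3], [0.65, 0, 0, 0, -0.45], [0.65, 0, 0, 0, -0.6], [0.65, 0, 0, 0, -0.75], [0.65, 0, 0, 0, -0.82], [0.65, 0, 0, 0, -0.82]]}}

```text
time: 12.15
position: [551.0, 117.1, 11.5]
eef_rot: [-3.065, 0.006, 0.172]
ft_force: [0.7, 1.7, -0.3]
grip_width: 0.648
gripper_force: 0.7
```

Request:
{"api": "drive_tool", "payload": {"rows": [[0.2, 0, 0, 0, 0], [0.2, 0, 0, 0, 0], [0.2, 0, 0, 0, 0], [0.2, 0, 0, 0, 0], [0.2, 0, 0, 0, 0]], "squeeze": 80}}

```text
time: 12.65
position: [551.2, 118.1, 12.3]
eef_rot: [-3.069, 0.005, 0.175]
ft_force: [-1.6, -5.6, 6.7]
grip_width: 0.36
gripper_force: 79.4
```

Request:
{"api": "drive_tool", "payload": {"rows": [[0.2, 0, 0, 30, 0], [0.2, 0, 0, 75, 0], [0.2, 0, 0, 120, 0], [0.2, 0, 0, 135, 0], [0.2, 0, 0, 135, 0], [0.2, 0, 0, 135, 0]]}}

```text
time: 13.25
position: [550.3, 118.3, 144.9]
eef_rot: [-3.067, 0.008, 0.175]
ft_force: [0.9, -0.5, -2.0]
grip_width: 0.36
gripper_force: 79.1
```

The arm drifted unexpectedly during that turn, probably a joint limit. Checking the joints and taking a picture.

```bash
python3 - <<'E'
from h import *
s=telemetry.sense(); print(s["joints"].round(3),s["eef_rot"].round(3))
p=optics.capture("scene")
u,v=proj(p,[550,118,140]).round().astype(int); print(u,v)
a=p["image"][v-60:v+60,u-75:u+75]
cv2.imwrite("pics/hand2.png",cv2.resize(a,(750,600),interpolation=2))
E
```

```text
[0.174 0.11  0.032 1.501 0.075 3.141] [-3.067  0.008  0.175]
344 207
```

View pics/hand2.png

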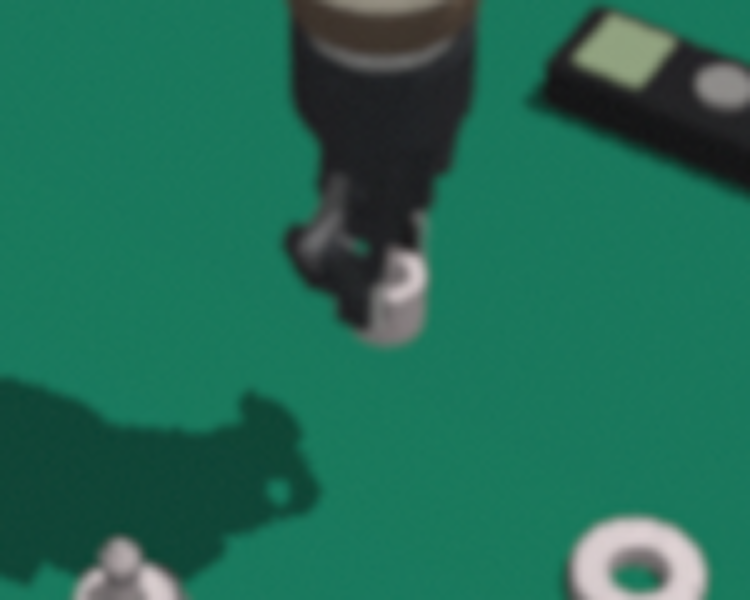

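The picture shows the collar at crop (400,295), gripped off-centre by the pad edges. Joint 6 hit its limit, so yaw has to stay positive here. I'll turn back in the air, set the collar down upright and regrip.

Request:
{"api": "drive_tool", "payload": {"rows": [[0.2, 0, 0, 0, 0.15], [0.2, 0, 0, 0, 0.3], [0.2, 0, 0, 0, 0.45], [0.2, 0, 0, 0, 0.6], [0.2, 0, 0, 0, 0.75], [0.2, 0, 0, 0, 0.75]]}}

```text
time: 13.9
position: [550.0, 118.0, 144.0]
eef_rot: [-3.064, 0.009, 0.927]
ft_force: [-0.3, -0.3, -1.3]
grip_width: 0.358
gripper_force: 79.1
```

```bash
python3 - <<'E'
from h import *
s=telemetry.sense(); print(s["position"].round(1),s["joints"].round(3),s["eef_rot"].round(3),s["gripper_force"],s["grip_width"])
p=optics.capture("scene");X=cloud(p);g=p["image"].mean(-1)
m=near(X,s["position"][:2],45,s["position"][2]-35,s["position"][2]+30)&(g>75)
q=X[m]; print(m.sum(),q.min(0),q.max(0),mid(X,m))
E
```

```text
[550. 118. 144.] [0.185 0.162 0.087 1.556 0.051 2.399] [-3.064  0.009  0.927] 79.06597503337565 0.3575213219527746
103 [534.41381278  94.01879736 132.35207343] [579.76652976 133.38956529 172.99989283] (array([557.1, 113.7]), array([555.1, 107.2]), np.int64(103))
```

The commanded tool now has a residual tilt of 0.077 rad. Set the collar down first, then work on the tilt.

Request:
{"api": "drive_tool", "payload": {"rows": [[0.2, 0, 0, -45, 0], [0.2, 0, 0, -90, 0], [0.2, 0, 0, -120, 0], [0.2, 0, 0, -129, 0], [0.2, 0, 0, -131, 0], [0.2, 0, 0, -132, 0], [0.2, 0, 0, -132, 0]]}}

```text
time: 14.65
position: [551.9, 118.1, 16.2]
eef_rot: [-3.068, 0.004, 0.923]
ft_force: [0.1, 0.4, -1.7]
grip_width: 0.363
gripper_force: 79.0
```

Request:
{"api": "drive_tool", "payload": {"rows": [[0.8, 0, 0, 0, 0], [0.8, 0, 0, 0, 0], [0.8, 0, 0, 0, 0], [0.8, 0, 0, 20, 0], [0.8, 0, 0, 60, 0], [0.8, 0, 0, 100, 0], [0.8, 0, 0, 130, 0], [0.8, 0, 0, 130, 0]]}}

```text
time: 15.45
position: [552.7, 118.3, 149.7]
eef_rot: [-3.072, 0.001, 0.924]
ft_force: [-0.7, -0.3, 0.6]
grip_width: 0.8
gripper_force: 0.0
```

```bash
python3 - <<'E'
from h import *
s=telemetry.sense(); print(s["position"].round(1),s["joints"].round(3),s["eef_rot"].round(3))
p=optics.capture("scene");X=cloud(p)
m=near(X,(557,108),50,22,40)&(p["image"].mean(-1)>75)
q=X[m]; print(m.sum(),q.min(0),q.max(0),mid(X,m),np.percentile(q[:,2],[10,50,90]))
E
```

```text
[552.7 118.3 149.7] [0.185 0.156 0.093 1.555 0.051 2.402] [-3.072e+00  1.000e-03  9.240e-01]
132 [539.58729876 101.62202174  22.29972461] [575.66558119 136.65166797  36.33781647] (array([557.6, 119.1]), array([557.1, 118.4]), np.int64(132)) [25.29442815 30.28964218 33.86364219]
```

Request:
{"api": "drive_tool", "payload": {"rows": [[0.8, 20, 5, 0, 0.14], [0.8, 50, 10, 0, 0.28], [0.8, 80, 15, 0, 0.42], [0.8, 110, 20, 0, 0.56], [0.8, 130, 25, 0, 0.7], [0.8, 145, 28, 0, 0.84], [0.8, 155, 30, 0, 0.84], [0.8, 165, 32, 0, 0.84]]}}

```text
time: 16.3
position: [715.9, 150.1, 142.4]
eef_rot: [-3.064, 0.006, 1.764]
ft_force: [-0.4, 0.7, 1.1]
grip_width: 0.799
gripper_force: 0.0
```

Request:
{"api": "drive_tool", "payload": {"rows": [[0.8, 10, 2, 0, 0], [0.8, 20, 4, 0, 0], [0.8, 20, 4, 0, 0]]}}

```text
time: 16.6
position: [736.1, 154.0, 142.0]
eef_rot: [-3.064, 0.006, 1.764]
ft_force: [0.6, 0.2, 0.0]
grip_width: 0.8
gripper_force: 0.0
```

```bash
python3 - <<'E'
from h import *
s=telemetry.sense(); print(s["position"].round(1),s["joints"].round(3),s["eef_rot"].round(4))
E
```

```text
[736.1 154.  142. ] [ 0.208  0.708  0.815  1.755 -0.005  1.586] [-3.0641  0.0063  1.7639]
```

Request:
{"api": "drive_tool", "payload": {"rows": [[0.8, 20, 4, 10, 0], [0.8, 40, 8, 20, 0], [0.8, 60, 12, 30, 0], [0.8, 75, 15, 35, 0], [0.8, 75, 15, 35, 0]]}}

```text
time: 17.1
position: [787.2, 163.9, 165.4]
eef_rot: [-3.094, 0.006, 1.764]
ft_force: [-0.3, -1.0, 0.8]
grip_width: 0.798
gripper_force: 0.0
```

```bash
python3 - <<'E'
from h import *
s=telemetry.sense(); print(s["position"].round(1),s["joints"].round(3),s["eef_rot"].round(4))
E
```

```text
[787.2 163.9 165.4] [ 0.207  0.937  1.232  1.913 -0.005  1.585] [-3.0943  0.0059  1.7639]
```

It works: the tilt is shrinking. A bit more.

Request:
{"api": "drive_tool", "payload": {"rows": [[0.8, 12, 2.5, 0, 0], [0.8, 25, 5, 0, 0], [0.8, 25, 5, 0, 0]]}}

```text
time: 17.4
position: [798.1, 165.9, 158.7]
eef_rot: [-3.112, 0.006, 1.764]
ft_force: [-0.4, 0.1, 0.0]
grip_width: 0.793
gripper_force: 0.0
```

Request:
{"api": "drive_tool", "payload": {"rows": [[0.8, 15, 3, 0, 0], [0.8, 30, 6, 5, 0], [0.8, 40, 8, 10, 0], [0.8, 40, 8, 10, 0]]}}

```text
time: 17.8
position: [812.5, 168.6, 155.3]
eef_rot: [3.141, 0.005, 1.764]
ft_force: [0.3, 0.2, -0.2]
grip_width: 0.801
gripper_force: 0.0
```

Request:
{"api": "drive_tool", "payload": {"rows": [[0.75, -45, -9, 0, 0], [0.75, -90, -18, 0, 0], [0.75, -135, -27, -10, 0], [0.75, -180, -36, -40, 0], [0.75, -225, -44, -70, 0], [0.75, -255, -48, -85, 0], [0.75, -255, -48, -85, 0], [0.75, -255, -48, -85, 0]]}}

```text
time: 18.6
position: [552.8, 119.6, 68.0]
eef_rot: [-3.138, 0.005, 1.764]
ft_force: [0.9, 0.7, 0.7]
grip_width: 0.753
gripper_force: 0.0
```

```bash
python3 - <<'E'
from h import *
s=telemetry.sense(); print(s["position"].round(1),s["joints"].round(3),s["eef_rot"].round(4))
E
```

```text
[552.8 119.6  68. ] [ 0.216  0.127 -0.096  1.352 -0.005  1.593] [-3.1377  0.0054  1.764 ]
```

Request:
{"api": "drive_tool", "payload": {"rows": [[0.75, 4, 1, 0, 0], [0.75, 4, 1, -30, 0], [0.75, 4, 1, -50, 0], [0.75, 4, 1, -56, 0], [0.2, 4, 1, -56, 0], [0.2, 4, 1, -56, 0], [0.2, 4, 1, -56, 0], [0.2, 4, 1, -56, 0]], "squeeze": 20}}

```text
time: 19.4
position: [562.2, 121.7, 15.5]
eef_rot: [3.14, 0.005, 1.764]
ft_force: [0.1, -1.1, 5.1]
grip_width: 0.376
gripper_force: 20.8
```

Request:
{"api": "drive_tool", "payload": {"rows": [[0.65, 0, 0, 0, 0], [0.65, 0, 0, 0, 0], [0.65, 0, 0, 0, 0], [0.65, 0, 0, 0, -0.15], [0.65, 0, 0, 0, -0.3], [0.65, 0, 0, 0, -0.45], [0.65, 0, 0, 0, -0.6], [0.65, 0, 0, 0, -0.7]]}}

```text
time: 20.2
position: [561.1, 121.5, 13.8]
eef_rot: [-3.141, 0.006, 1.058]
ft_force: [0.5, 0.9, 0.7]
grip_width: 0.65
gripper_force: 0.0
```

Request:
{"api": "drive_tool", "payload": {"rows": [[0.65, 0, 0, 0, -0.15], [0.65, 0, 0, 0, -0.3], [0.65, 0, 0, 0, -0.45], [0.65, 0, 0, 0, -0.6], [0.65, 0, 0, 0, -0.6]]}}

```text
time: 20.7
position: [561.1, 121.5, 13.8]
eef_rot: [-3.141, 0.006, 0.462]
ft_force: [-0.5, -0.8, -0.8]
grip_width: 0.651
gripper_force: 0.0
```

Request:
{"api": "drive_tool", "payload": {"rows": [[0.2, 0, 0, 0, 0], [0.2, 0, 0, 0, 0], [0.2, 0, 0, 0, 0], [0.2, 0, 0, 0, 0], [0.2, 0, 0, 0, 0]], "squeeze": 80}}

```text
time: 21.2
position: [561.4, 121.6, 14.5]
eef_rot: [-3.141, 0.005, 0.465]
ft_force: [-1.0, -0.2, 5.2]
grip_width: 0.361
gripper_force: 79.0
```

```bash
python3 - <<'E'
from h import *
s=telemetry.sense(); print(s["position"].round(1),s["eef_rot"].round(4))
p=optics.capture("scene");X=cloud(p)
m=near(X,(560,121),28,22,38)&(p["image"].mean(-1)>85)
q=X[m]; print(m.sum(),q.min(0),q.max(0),mid(X,m))
u,v=proj(p,[560,121,20]).round().astype(int)
cv2.imwrite("pics/grip2.png",cv2.resize(p["image"][v-40:v+40,u-50:u+50],(500,400),interpolation=2))
E
```

```text
[561.4 121.6  14.5] [-3.1414  0.0047  0.4654]
38 [565.37578028  95.66320203  22.4857566 ] [582.34007247 139.03168317  34.92807812] (array([573.9, 117.3]), array([576.4, 122.5]), np.int64(38))
```

View pics/grip2.png

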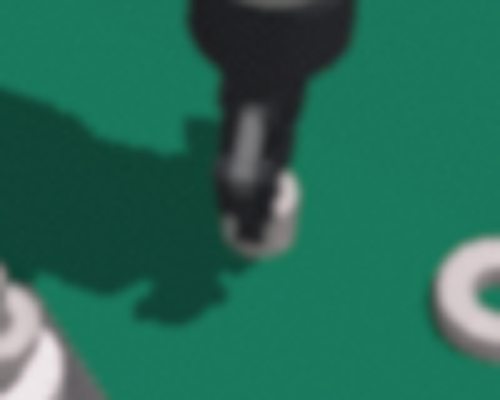

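The collar shows centred at about crop (262,215), gripped by both fingers. Lift it to the fixture and check the alignment there.

Request:
{"api": "drive_tool", "payload": {"rows": [[0.2, 0, 0, 30, 0], [0.2, 0, 0, 75, 0], [0.2, 0, 0, 120, 0], [0.2, -5, -40, 124, 0], [0.2, -15, -85, 124, 0], [0.2, -24, -130, 124, 0], [0.2, -28, -160, 124, 0], [0.2, -28, -160, 124, 0]]}}

```text
time: 22.05
position: [532.4, -41.7, 137.7]
eef_rot: [3.141, 0.006, 0.461]
ft_force: [-0.7, 0.3, -1.3]
grip_width: 0.363
gripper_force: 79.7
```

```bash
python3 - <<'E'
from h import *
s=telemetry.sense();P=s["position"]; print(P.round(1),s["eef_rot"].round(4),s["joints"].round(2),s["ft_force"].round(1))
p=optics.capture("scene");X=cloud(p);g=p["image"].mean(-1)
u,v=proj(p,[*P[:2],P[2]]).round().astype(int)
cv2.imwrite("pics/hand3.png",cv2.resize(p["image"][v-40:v+60,u-60:u+65],(750,600),interpolation=2))
m=near(X,P[:2],26,P[2]-14,P[2]+22)&(g>85)
print(mid(X,m),X[m].min(0).round(1),X[m].max(0).round(1))
t=m&(X[...,2]>P[2]+10);print("top",t.sum(),mid(X,t),np.median(X[t][:,2]))
O=np.linalg.inv(p["extrinsics"])[:3,3]
# silhouette ellipse rays, for later
vv,uu=np.nonzero(m); print("pix",uu.min(),uu.max(),vv.min(),vv.max())
k=near(X,(532.5,-40),26,62,78);print("spacer",mid(X,k)); 
E
```

```text
[532.4 -41.7 137.7] [3.1415 0.0062 0.4615] [-0.08  0.04 -0.05  1.48 -0.    2.6 ] [-0.7  0.3 -1.3]
(array([541.8, -39.4]), array([545.9, -41.2]), np.int64(124)) [530.6 -59.  124.6] [553.  -19.8 158.6]
top 65 (array([541.8, -38.7]), array([544.3, -37.1]), np.int64(65)) 154.13354711257682
pix 288 300 236 257
spacer (array([534.6, -40. ]), array([538.1, -43.9]), np.int64(232))
```

View pics/hand3.png

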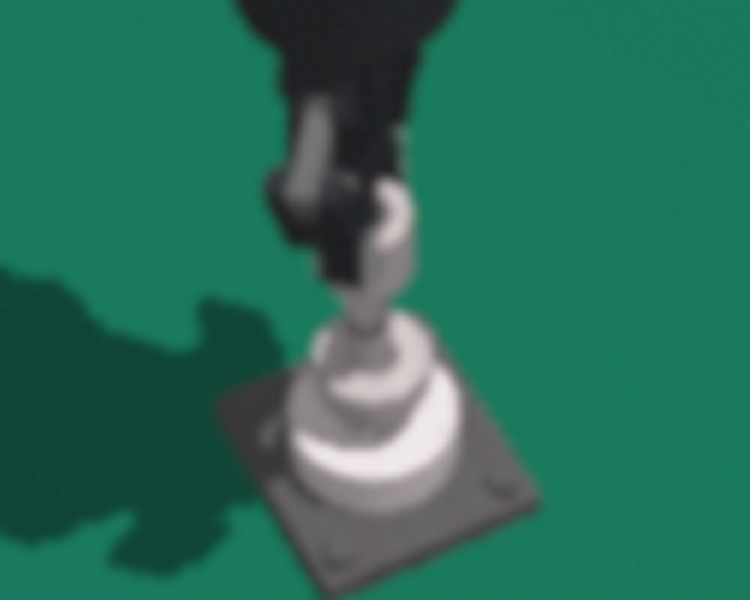

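```bash
cat > edge.py <<'E'
from h import *
def run():
    s=telemetry.sense();P=s["position"]; print(P.round(2))
    p=optics.capture("scene"); R=p["image"][...,2].astype(float)
    right=np.linalg.inv(p["extrinsics"])[:3,0]
    def edge(C,r,nm,w=8,rows=range(-3,4)):
        c0=proj(p,C); pr=proj(p,np.array(C)+r*right); out=[]
        for dv in rows:
            v=int(round(c0[1]))+dv; x=np.arange(int(pr[0])-w,int(pr[0])+w+1)
            y=R[v,x]; hi=y.max(); i=len(y)-1; lo=y[-2:].mean(); h=(hi+lo)/2
            while i>0 and y[i]<h: i-=1
            out.append(x[i]+(y[i]-h)/max(y[i]-y[i+1],1e-6) if i+1<len(y) else np.nan)
        sc=(pr[0]-c0[0])/r
        o=np.array(out); print(nm,"pred",pr.round(1),"edges",o.round(1),"mm lateral off",((o-pr[0])/sc).round(1))
    edge([P[0],P[1],P[2]+3],17,"collar")
    edge([532.5,-38.8,66],22,"spacer",rows=range(-5,4))
    edge([532.5,-38.8,30],32,"pot")
run()
E
python3 edge.py
```

```text
[532.75 -40.09 137.62]
collar pred [300.3 246.3] edges [301.2 301.1 301.  300.8 300.8 301.2 301.5] mm lateral off [1.9 1.8 1.4 1.1 1.  1.8 2.5]
spacer pred [303.8 267.4] edges [302.5 303.3 303.8 304.1 304.4 304.8 305.7 306.7 307.3] mm lateral off [-2.8 -1.2 -0.1  0.6  1.3  2.1  4.2  6.3  7.7]
pot pred [308.6 277.1] edges [308.7 308.8 308.8 308.7 308.5 308.2 307.8] mm lateral off [ 0.3  0.4  0.5  0.3 -0.2 -0.8 -1.8]
```

Request:
{"api": "drive_tool", "payload": {"rows": [[0.2, -1.5, -0.9, 0, 0], [0.2, -1.5, -0.9, -8, 0], [0.2, -1.5, -0.9, -14, 0], [0.2, -1.5, -0.9, -20, 0], [0.2, -1.5, -0.9, -25, 0], [0.2, -1.5, -0.9, -25, 0], [0.2, -1.5, -0.9, -25, 0]]}}

```text
time: 22.85
position: [531.5, -39.3, 112.8]
eef_rot: [-3.141, 0.006, 0.464]
ft_force: [-1.1, -0.5, -1.7]
grip_width: 0.364
gripper_force: 79.6
```

No side force, so continue down to just above the spacer.

Request:
{"api": "drive_tool", "payload": {"rows": [[0.2, 0, 0, -6, 0], [0.2, 0, 0, -12, 0], [0.2, 0, 0, -18, 0], [0.2, 0, 0, -23, 0], [0.2, 0, 0, -26, 0], [0.2, 0, 0, -26, 0], [0.2, 0, 0, -26, 0]]}}

```text
time: 23.55
position: [531.4, -39.4, 86.7]
eef_rot: [-3.141, 0.006, 0.464]
ft_force: [-1.9, -2.5, -2.7]
grip_width: 0.362
gripper_force: 79.5
```

Request:
{"api": "drive_tool", "payload": {"rows": [[0.2, 0, 0, -2, 0], [0.2, 0, 0, -3, 0], [0.2, 0, 0, -3, 0], [0.2, 0, 0, -3, 0]]}}

```text
time: 23.95
position: [531.7, -39.6, 84.4]
eef_rot: [3.141, 0.005, 0.464]
ft_force: [-3.8, -3.3, 3.9]
grip_width: 0.364
gripper_force: 80.1
```

Request:
{"api": "drive_tool", "payload": {"rows": [[0.2, -0.6, -0.5, 0, 0], [0.2, -0.6, -0.5, -1, 0], [0.2, -0.6, -0.5, -3, 0], [0.2, -0.6, -0.5, -5, 0], [0.2, -0.6, -0.5, -7, 0], [0.2, -0.6, -0.5, -7, 0], [0.2, -0.6, -0.5, -7, 0]]}}

```text
time: 24.65
position: [531.7, -39.7, 77.7]
eef_rot: [3.142, 0.004, 0.464]
ft_force: [-2.7, -0.6, 7.8]
grip_width: 0.37
gripper_force: 80.6
```

Request:
{"api": "drive_tool", "payload": {"rows": [[0.2, 0, 0, -2, 0], [0.2, 0, 0, -4, 0], [0.2, 0, 0, -6, 0], [0.2, 0, 0, -7, 0], [0.2, 0, 0, -7, 0], [0.2, 0, 0, -7, 0]]}}

```text
time: 25.25
position: [531.8, -39.7, 72.3]
eef_rot: [3.141, 0.003, 0.464]
ft_force: [-7.5, 0.6, 20.0]
grip_width: 0.366
gripper_force: 81.8
```

Request:
{"api": "drive_tool", "payload": {"rows": [[0.2, 0, 0, -1, 0], [0.2, 0, 0, -2, 0], [0.2, 0, 0, -2, 0], [0.2, 0, 0, -2, 0], [0.2, 0, 0, -2, 0]]}}

```text
time: 25.75
position: [531.9, -39.7, 72.2]
eef_rot: [3.14, 0.001, 0.464]
ft_force: [-12.5, 0.9, 33.0]
grip_width: 0.366
gripper_force: 83.3
```

```bash
python3 - <<'E'
from h import *
s=telemetry.sense();P=s["position"]; print(P.round(2),s["ft_force"].round(1))
p=optics.capture("scene");X=cloud(p);g=p["image"].mean(-1)
m=near(X,(532.5,-39),45,45,64)&(g>85); q=X[m]
t=q[:,2]; print("spacer z",np.percentile(t,[50,75,90,97]).round(1),mid(X,m))
u,v=proj(p,[532,-39,70]).round().astype(int)
cv2.imwrite("pics/press.png",cv2.resize(p["image"][v-50:v+40,u-55:u+57],(700,560),interpolation=2))
print(telemetry.sense()["position"].round(2),telemetry.sense()["ft_force"].round(1))
E
```

```text
[531.91 -39.69  72.19] [-12.5   0.9  33. ]
spacer z [57.8 59.8 61.3 62.4] (array([536.4, -42.4]), array([543.5, -49.1]), np.int64(140))
[531.91 -39.7   72.19] [-13.1   1.   33. ]
```

View pics/press.png

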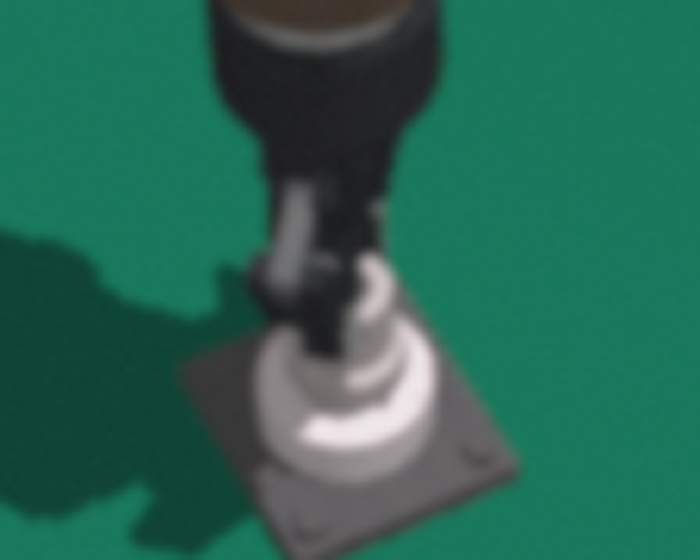

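The picture shows the collar flat on the spacer at crop (375,330) and the spacer pressed down close to the pot. Two more millimetres of command raised the force from 20 to 33 N without any motion, so the plunger is on its hard stop. Handing in.

```bash
python3 -c "
from h import *
print(ticket.job_done())"
```

```text
the job is handed in; nothing more can be done
None
```

The spacer and collar are threaded on the shaft and the gripper is holding the collar down with the plunger at its hard stop, at about 33 N; I handed the job in at about 26 s, and the hand-in returned no verdict.

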